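# Try the sample cover, free it if it is caught, and hold it open

### The job

The hinged cover of the sample compartment may or may not be caught by its unmarked slide latch: tug the cover up by its bow handle to find out before you touch the latch. If it is caught, slide the latch knob across to the other end of its slot; then raise the cover by its handle to about 45 degrees. It falls shut by itself, so finish while still holding the handle with the cover steady at that half-open angle, and leave the jar, the beaker and the mouse where they stand.

Things in the scene. Friction and masses are not known exactly. Their poses are not given: they have to be found in the camera images.
- tray_unit: White sample compartment, 240 (x) by 300 (y) by 90 mm high, fixed to the bench but found at different places and yaws. Origin: centre of its underside, on the bench. Its x axis points from its front (robot side) to its back, where the cover is hinged; y to its left seen from the robot.
- cover (a joint): Opening angle of the cover, rad: 0 shut, grows as its front edge rises, up to 1.5. White frame 10 mm thick with a clear pane; when shut its top is 100 mm above the bench. Free, it takes about 2 to 5 N upward at the handle and falls shut when let go. Caught, it rises only about 0.02 rad (3.5 mm at the handle) and then stops dead.
- cover_hinge (a point): Mid-point of the cover's hinge axis, which runs along the compartment's y axis: 115 mm behind the compartment's centre, 90 mm above the bench. Its frame turns with the cover and coincides in direction with the compartment's axes when shut.
- handle: Steel bow handle on the cover near its front edge: round bar 12 mm thick, 72 mm long along y, on two end posts, 39 mm clear gap under it. Origin: middle of the bar; shut, it is 60 mm in front of and 60 mm right (-y) of the compartment's centre, 145 mm above the bench, i.e. 175 mm in front of the hinge axis and 55 mm above it. The bar can turn between the fingers.
- latch (a joint): Slide latch position, m: 0 at the right (-y) end of its slot, 0.026 at the left (+y) end. Starts within 4 mm of the right end. Its bolt is hidden: sometimes it catches the cover in the right half of the slot and frees it in the left half, sometimes the reverse; nothing outside shows which. Slides along y with 2 N friction, stays where left; slide it only with the cover down.
- latch_grip (a point): Grip point on the latch knob, 24 mm above the cover's top. The knob is a black upright block, 14 by 14 mm, from 1 to 35 mm above the cover's top near its front edge, 90 mm in front of the compartment's centre and 70 to 96 mm left of it.
- jar: Bystander: capped glass sample jar, 48 mm across, 70 mm tall. Origin: centre of its underside.
- beaker: Bystander: open glass beaker, 70 mm across, 90 mm tall. Origin: centre of its underside.
- mouse: Bystander: grey computer mouse, about 100 by 60 by 33 mm. Origin: centre of its underside.

How it is judged:
By the outcome, as a careful person would: the job done as asked, in the order asked, and still so for the second after the job is handed in, while the arm keeps its last pose, push and grip.
It also fails if it takes over 54 s, if anything falls off the work surface, if the arm or the gripper's body presses on something with over 40 N, if the wrist force passes 120 N, or if a joint passes its speed limit or range.

### The arm

A 6-joint arm with a two-finger parallel gripper is mounted at the origin on the work surface. World frame = base frame: x ahead of the robot, y to its left, z up, the work surface at z = 0. Lengths are in m, angles in rad, forces in N, time in s.
With the tool pointing down it reaches from about 0.375 to 0.9 m from the base axis. Payload 3.1 kg.
Tool frame: the origin (TCP) lies midway between the tips of the shut fingers; the grasp point (between the pads) lies 19 mm behind it; x points along the fingers, z is the direction in which the jaws open and shut, and the axes are right-handed (so a half turn about x gives the same grasp; the last joint's range is limited). The gripper opens to 85 mm and grips with 20 to 120 N. Pads are 22 mm wide; open, the fingers measure 114 mm over their backs; the gripper's body (76 mm by 85 mm) begins 54 mm behind the grasp point. The pads swing forward as they close: fully open they stand 13 mm farther back than shut.
Start: joints at [-1.438, 0.527, 1.433, -0, 1.181, -0.178], TCP at [0.192, -0.595, 0.231] pointing down, gripper open.
Joint ranges: [-3.08, 3.08], [-0.75, 2.2], [0.22, 2.44], [-1.43, 4.57], [0, 2.65], [-2.85, 2.85]. Speed limits (rad/s): [2.79, 2.79, 3.14, 3.14, 3.14, 3.14].

### API

Orientations are given as a unit quaternion [x, y, z, w].
In Python, from station import status, snapshot, camera_params, ticket gives the robot as it stands.
- The arm moves only by the tool arm_command, never from a script. Its argument "series" is a list that holds one entry, the list of rows, each a list of 4 numbers: the shift along the tool's x, y, z in mm, then the turn about the tool's x in rad. A call has 1 to 10 rows; each row shifts and turns the commanded pose from where the row before left it, along the tool's axes as they then stand; what a row does not reach is not made up. A row lasts 1/10 s, in which the tool goes at most 50 mm and 8.59 degrees, less where a joint would pass 70% of its speed; a pose out of reach is approached as far as the arm can. A call is refused whole if a number of a shift passes 50 or a number of a turn 0.15, either way. A call with a gripper value outside its range is refused whole. "jaw" is the opening in per cent of the stroke, from 0 (shut) to 100 (fully open), set as the call begins (left out, the last holds). The fingers move at their own pace and stop on an object; "force" is the grip in N (left out, the last holds). Time passes only in rows, so rows that do not move let the fingers close. It gives the time, the measured TCP pose, the force and the opening at its end, in the units of the state.
- status.sense(): the state, without advancing time (a new reading comes with each control period).
- snapshot(name): name is "scene" or "top" or "wrist"; returns the picture (420x560x3 uint8, red, green, blue); there is no depth.
- camera_params(name): a dict with "fovy" (degrees; the focal length in pixels is half the picture's height over the tangent of half this angle, whatever the lens; pixels are square), "cx", "cy" (the principal point, pixels), "k1" (the pictures are not rectified: a ray, as slopes to the right and down, at radius r is drawn at 1 + k1 r^2 times it, then the intrinsics apply), "extrinsics" (4x4, takes a point from camera to world coordinates); the wrist camera has in their place "mount" (4x4, takes a point from camera to tool coordinates, whose origin is the TCP and whose axes are the tool frame's). Camera axes: x right, y down, z forward; pixel columns grow to the right and rows downward; lengths in m; the calibration is good to about 2 mm. A picture is of the moment at which its call begins: read the wrist's pose just before it. camera_params takes no time and is no camera call.
- ticket.sign_off(): hands the job in, once; it reports no verdict.
The state is a dict: "t": time; "q": joint angles; "qd": joint speeds; "tau": joint torques, N m; "tcp_pos": TCP position; "tool_rot": TCP orientation; "force": force on the tool from outside, world axes, zero at the start; "ft_torque": the same for the moment, N m; "finger_gap": opening from 0.0 (shut) to 1.0 (fully open).
Only numpy, scipy, OpenCV 4.12 (cv2) and the standard library are available. Lean on these libraries where they do the work, as an engineer would, in place of code of your own. Each camera call takes 0.05 s, during which the arm holds its last target. There are 200 camera calls.

## Working session

There is one attempt and no reset: what is moved stays moved. The work goes in short steps, Python scripts to look and compute and a tool call to move; the robot and the scene stay as the last step left them, time stands still between calls to the robot, and variables do not carry over. Pictures are saved under pics/ and viewed, about 8 in all and at most 12, crops included, and the job is handed in when it is done.

Besides the shell and the picture viewer there is one more tool, called after "Call:" as name(argument=value, ...), one argument or row to a line, values as JSON. arm_command: Moves the arm, as the interface text tells. Its arguments: {"type":"object","properties":{"series":{"type":"array"},"jaw":{"type":"number"},"force":{"type":"number"}},"required":["series"]}

```bash
mkdir -p pics; ls
python3 - <<'E'
from station import status,snapshot,camera_params
import cv2,numpy as np
s=status.sense(); print({k:np.round(v,3).tolist() for k,v in s.items()})
for n in("scene","top"):
    cv2.imwrite(f"pics/{n}0.png",snapshot(n)[:,:,::-1]); print(n,camera_params(n))
print(camera_params("wrist"))
E
```

```text
pics
{'t': 0.0, 'q': [-1.437, 0.529, 1.434, 0.0, 1.181, -0.178], 'qd': [0.002, -0.0, -0.0, 0.001, 0.001, -0.002], 'tau': [-0.0, -44.235, -17.803, -0.0, 0.008, -0.0], 'tcp_pos': [0.192, -0.594, 0.23], 'tool_rot': [0.417, 0.572, -0.416, 0.571], 'force': [0.65, 0.163, 0.441], 'ft_torque': [-0.032, -0.039, -0.011], 'finger_gap': 1.003}
scene {'fovy': 47.48626679324711, 'cx': 276.9388523714298, 'cy': 208.0044346757292, 'k1': 0.026562864380205154, 'extrinsics': array([[ 0.1568203 ,  0.67466984, -0.72126833,  1.62371538],
       [ 0.98759283, -0.11321217,  0.10882741, -0.01379508],
       [-0.00823378, -0.72938578, -0.68405306,  1.07015031],
       [ 0.        ,  0.        ,  0.        ,  1.        ]])}
top {'fovy': 54.551929806817796, 'cx': 277.007295202243, 'cy': 206.46076481005431, 'k1': -0.08511418642522618, 'extrinsics': array([[-0.02607915, -0.99153318,  0.12720784,  0.46088019],
       [-0.99964409,  0.02658194,  0.00225625,  0.16049572],
       [-0.00561857, -0.12710373, -0.99187352,  1.32176385],
       [ 0.        ,  0.        ,  0.        ,  1.        ]])}
{'fovy': 68.25918830133693, 'cx': 273.9943849102727, 'cy': 210.0467779844522, 'k1': 0.018436627887956844, 'mount': array([[-2.81055053e-04, -3.20212505e-01,  9.47345699e-01,
        -1.42927011e-01],
       [-1.09665824e-03, -9.47345068e-01, -3.20212617e-01,
         8.05116531e-02],
       [ 9.99999359e-01, -1.12891184e-03, -8.49075653e-05,
        -2.82277553e-04],
       [ 0.00000000e+00,  0.00000000e+00,  0.00000000e+00,
         1.00000000e+00]])}
```

View pics/top0.png

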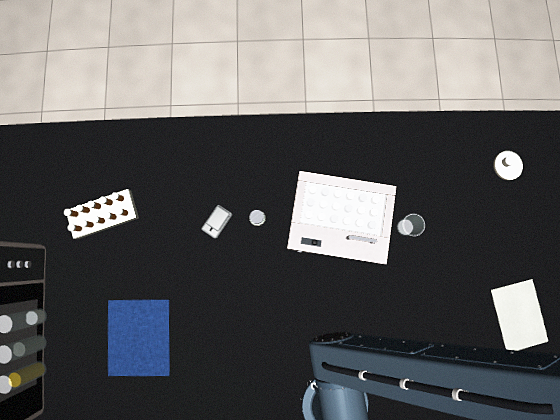

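View pics/scene0.png

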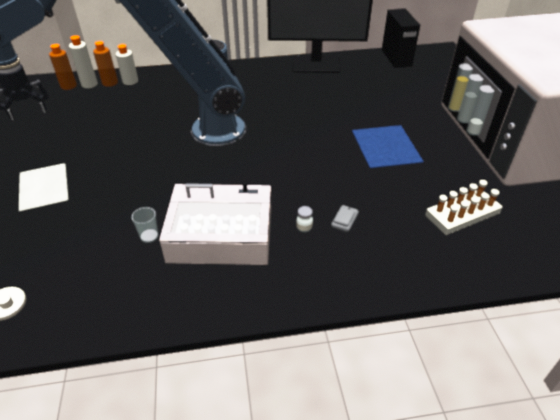

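The top view shows the white compartment with corners near (299,171), (396,186), (387,264) and (288,249). The handle bar is near (361,239), the black latch is near (311,242), and the beaker is at (413,225), close to the right side. In the scene view the handle is at (200,187) and the knob at (247,188). Next I'll measure these.

```bash
cat > h.py <<'E'
import numpy as np,cv2
from station import camera_params,status
from scipy.spatial.transform import Rotation as R
def cam(n,s=None):
    p=camera_params(n); f=210/np.tan(np.radians(p['fovy']/2))
    K=np.array([[f,0,p['cx']],[0,f,p['cy']],[0,0,1]])
    if n=='wrist':
        s=s or status.sense(); T=np.eye(4); T[:3,:3]=R.from_quat(s['tool_rot']).as_matrix(); T[:3,3]=s['tcp_pos']; E=T@p['mount']
    else: E=p['extrinsics']
    return K,np.array([p['k1'],0,0,0.]),E
def ray(n,uv,s=None):
    K,d,E=cam(n,s); x=cv2.undistortPoints(np.array(uv,float).reshape(-1,1,2),K,d)[:,0]
    return E[:3,3],np.c_[x,np.ones(len(x))]@E[:3,:3].T
def plane(n,uv,z,s=None):
    o,d=ray(n,uv,s); return o+d*((z-o[2])/d[:,2])[:,None]
def proj(n,P,s=None):
    K,d,E=cam(n,s); Q=(np.atleast_2d(P)-E[:3,3])@E[:3,:3]
    return cv2.projectPoints(Q,np.zeros(3),np.zeros(3),K,d)[0][:,0]
def meet(a,b):
    (o1,d1),(o2,d2)=a,b; d1=d1[0];d2=d2[0]
    t=np.linalg.lstsq(np.c_[d1,-d2],o2-o1,rcond=None)[0]; p=o1+d1*t[0];q=o2+d2*t[1]
    return (p+q)/2,np.linalg.norm(p-q)
E
python3 - <<'E'
from h import *
im=cv2.imread('pics/top0.png'); m=(im.min(2)>140).astype(np.uint8); m[:150]=0;m[280:]=0;m[:,:270]=0;m[:,398:]=0
m=cv2.morphologyEx(m,cv2.MORPH_CLOSE,np.ones((25,25)))
c=max(cv2.findContours(m,0,2)[0],key=cv2.contourArea)
q=cv2.approxPolyDP(cv2.convexHull(c),8,True)[:,0]; print(q)
P=plane('top',q,.1); print(P.round(3)); print(np.linalg.norm(P-np.roll(P,-1,0),axis=1).round(3),P.mean(0).round(3))
print(meet(ray('top',[361,238]),ray('scene',[200,187])))
t=cv2.resize(im[160:275,275:435],None,fx=5,fy=5,interpolation=cv2.INTER_CUBIC)[:,:800]
cv2.imwrite('pics/t1.png',t)
E
```

```text
[[299 171]
 [395 186]
 [386 263]
 [287 247]]
[[ 0.725  0.093  0.1  ]
 [ 0.671 -0.2    0.1  ]
 [ 0.438 -0.158  0.1  ]
 [ 0.495  0.137  0.1  ]]
[0.298 0.236 0.3   0.235] [ 0.582 -0.032  0.1  ]
(array([ 0.51357434, -0.07846389,  0.13953018]), np.float64(5.899821446988092e-05))
```

View pics/t1.png

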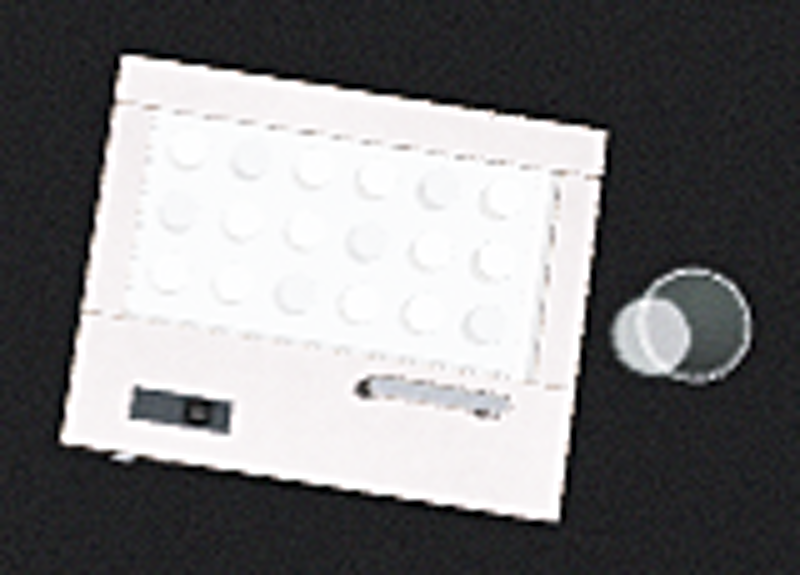

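Run:
```python
from h import *
s=status.sense(); M=R.from_quat(s['tool_rot']).as_matrix(); print(M.round(3))
yaw=-.187; ax=np.array([np.cos(yaw),np.sin(yaw),0])
# turn a about tool x such that tool z -> +-ax
for sg in(1,-1):
    v=M.T@(sg*ax); a=np.arctan2(-v[1],v[2]); N=M@R.from_rotvec([a,0,0]).as_matrix()
    print(sg,a,(N.T@(np.array([.513,-.080,.23])-s['tcp_pos'])*1000).round(1), N[:,2].round(3))
```

```text
[[-0.     0.952  0.307]
 [ 0.002  0.307 -0.952]
 [-1.     0.    -0.002]]
1 -1.072051646106111 [  1.4 565.  220.1] [ 0.983 -0.186 -0.001]
-1 2.069541007483682 [   1.4 -565.  -220.1] [-0.983  0.186  0.001]
```

Call:
arm_command(
  series=[
    [[0,0,0,-0.15],[0,0,0,-0.15],[0,0,0,-0.15],[0,0,0,-0.15],[0,0,0,-0.15],[0,0,0,-0.15],[0,0,0,-0.15],[0,20,8,-0.022],[0,40,16,0],[0,40,16,0]],
  ],
)

```text
t: 1.1
tcp_pos: [0.2501, -0.5034, 0.2306]
tool_rot: [0.067, 0.704, -0.066, 0.704]
force: [0.3, -0.4, 0.2]
finger_gap: 1.002
```

Call:
arm_command(
  series=[
    [[0,45,17.5,0],[0,45,17.5,0],[0,45,17.5,0],[0,45,17.5,0],[0,45,17.5,0],[0,45,17.5,0],[0,45,17.5,0],[0,45,17.5,0],[0,45,17.5,0],[0,30,11,0]],
  ],
)

```text
t: 2.1
tcp_pos: [0.4974, -0.1053, 0.2311]
tool_rot: [0.066, 0.704, -0.065, 0.704]
force: [0.9, -0.2, -0.4]
finger_gap: 1.001
```

Run:
```python
from h import *
from station import snapshot
import json
s=status.sense(); im=snapshot('wrist')[:,:,::-1].copy(); cv2.imwrite('pics/w1.png',im); json.dump({k:np.array(v).tolist() for k,v in s.items()},open('w1.json','w'))
print(s['tcp_pos'],R.from_quat(s['tool_rot']).as_matrix()[:,2])
c,sn=np.cos(-.187),np.sin(-.187); f=lambda p:[.583+c*p[0]-sn*p[1],-.032+sn*p[0]+c*p[1],p[2]]
for p in([-.06,-.06,.145],[-.06,-.024,.151],[-.06,-.096,.151],[-.09,.073,.135]): print(np.round(f(p),4),proj('wrist',f(p),s).round(0))
```

```text
[ 0.49738386 -0.10527279  0.2311251 ] [ 9.82956981e-01 -1.83835554e-01 -2.48718920e-04]
[ 0.5129 -0.0798  0.145 ] [[290. 180.]]
[ 0.5196 -0.0444  0.151 ] [[292. 132.]]
[ 0.5062 -0.1152  0.151 ] [[290. 228.]]
[0.5081 0.0565 0.135 ] [[247. -26.]]
```

View pics/w1.png

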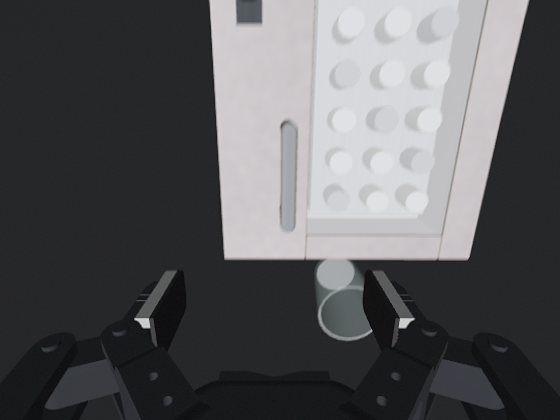

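The wrist view shows the bar centred near (288,176), against a predicted (290,180), so the pose is confirmed to about 2–3 mm. The beaker is clear below the gripper's path. Now I'll go down and grasp.

Call:
arm_command(
  series=[
    [[0,15,5,0],[0,15,5,0],[20,0,0,0],[25,0,0,0],[25,0,0,0],[20,0,0,0],[10,0,0,0],[6,0,0,0],[0,0,0,0],[0,0,0,0]],
  ],
)

```text
t: 3.15
tcp_pos: [0.5124, -0.0808, 0.1259]
tool_rot: [0.066, 0.704, -0.066, 0.704]
force: [-0.2, 0.1, 0.3]
finger_gap: 0.996
```

Call:
arm_command(
  series=[
    [[0,0,0,0],[0,0,0,0],[0,0,0,0],[0,0,0,0],[0,0,0,0],[0,0,0,0],[0,0,0,0],[0,0,0,0]],
  ],
  jaw=0,
  force=40,
)

```text
t: 3.95
tcp_pos: [0.5123, -0.0807, 0.1255]
tool_rot: [0.066, 0.704, -0.066, 0.704]
force: [0.6, 0.9, 1.9]
finger_gap: 0.122
```

Call:
arm_command(
  series=[
    [[-1,0,0,0],[-1,0,0,0],[-1,0,0,0],[-1,0,0,0],[-1,0,0,0],[0,0,0,0]],
  ],
)

```text
t: 4.55
tcp_pos: [0.5137, -0.0809, 0.1302]
tool_rot: [0.066, 0.703, -0.066, 0.705]
force: [6.8, 0.0, -8.9]
finger_gap: 0.124
```

Call:
arm_command(
  series=[
    [[-1,0,0.3,0],[-1,0,0.3,0],[-1,0,0.3,0],[0,0,0,0],[0,0,0,0]],
  ],
)

```text
t: 5.05
tcp_pos: [0.5147, -0.0811, 0.133]
tool_rot: [0.066, 0.703, -0.066, 0.705]
force: [6.7, 0.4, -8.4]
finger_gap: 0.123
```

Call:
arm_command(
  series=[
    [[-2,0,0.7,0],[-2,0,0.7,0],[-2,0,0.7,0],[-2,0,0.7,0],[-2,0,0.7,0],[-2,0,0.7,0],[0,0,0,0],[0,0,0,0]],
  ],
)

```text
t: 5.85
tcp_pos: [0.5192, -0.082, 0.1449]
tool_rot: [0.066, 0.702, -0.066, 0.706]
force: [8.1, 0.4, -10.0]
finger_gap: 0.127
```

Run:
```python
from h import *
from station import snapshot
s=status.sense(); print(s['force'],s['ft_torque'])
a=snapshot('wrist')[:,:,::-1]; b=snapshot('scene')[:,:,::-1]
cv2.imwrite('pics/w2.png',np.hstack([cv2.resize(a,(400,300)),cv2.resize(b[150:300,100:300],(400,300),interpolation=2)]))
```

```text
[ 8.118672    0.38551759 -9.95629001] [ 0.02854843 -1.04512476  0.0035262 ]
```

View pics/w2.png

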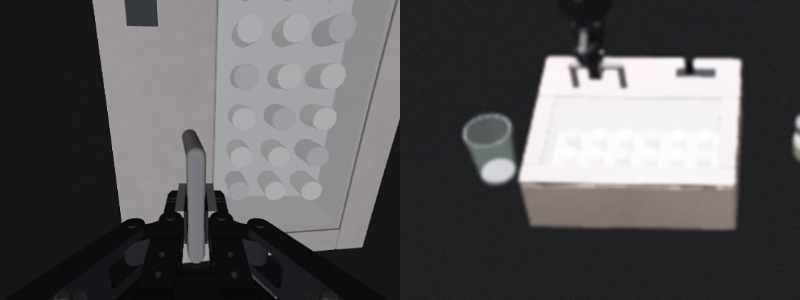

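The bar is still between the pads, centred in the wrist view at about (195,190), after a 19 mm rise with only about 10 N. That is far beyond the 3.5 mm stop, so the cover is free and the latch stays untouched. I'll carry on along the arc.

Call:
arm_command(
  series=[
    [[-5.6,0,2.6,0],[-5.5,0,2.8,0],[-5.4,0,3.0,0],[-5.3,0,3.1,0],[-5.2,0,3.3,0],[-5.1,0,3.5,0],[-5.0,0,3.7,0],[-4.9,0,3.8,0],[-4.7,0,4.0,0],[0,0,0,0]],
  ],
)

```text
t: 6.95
tcp_pos: [0.5463, -0.0871, 0.191]
tool_rot: [0.066, 0.704, -0.066, 0.704]
force: [5.5, 0.2, -10.1]
finger_gap: 0.125
```

Call:
arm_command(
  series=[
    [[-4.6,0,4.1,0],[-4.4,0,4.3,0],[-4.3,0,4.4,0],[-4.2,0,4.6,0],[-4.0,0,4.7,0],[0,0,0,0]],
  ],
)

```text
t: 7.55
tcp_pos: [0.568, -0.0911, 0.2139]
tool_rot: [0.066, 0.704, -0.066, 0.704]
force: [1.7, 0.4, -9.7]
finger_gap: 0.122
```

Call:
arm_command(
  series=[
    [[-3.8,0,4.9,0],[-3.7,0,5.0,0],[-3.5,0,5.1,0],[-3.3,0,5.2,0],[-3.1,0,5.3,0],[-3.0,0,5.4,0],[0,0,1,0],[0,0,0,0],[0,0,0,0],[0,0,0,0]],
  ],
)

```text
t: 8.55
tcp_pos: [0.5981, -0.0967, 0.2358]
tool_rot: [0.066, 0.705, -0.066, 0.703]
force: [-6.0, 0.2, 2.0]
finger_gap: 0.119
```

Run:
```python
from h import *
from station import snapshot
s=status.sense(); p=s['tcp_pos']; print(p,s['force'],s['ft_torque'],s['finger_gap'])
b=(p-np.array([.5123,-.0807,.1255]))@np.array([[.983,0],[-.186,0],[0,1]]); print(b, np.arctan2(.055+b[1],.175-b[0])-np.arctan2(.055,.175), np.hypot(.055+b[1],.175-b[0]))
a=snapshot('wrist')[:,:,::-1]; c=snapshot('scene')[:,:,::-1]; 
cv2.imwrite('pics/w3.png',np.hstack([cv2.resize(a,(400,300)),cv2.resize(c[130:280,110:310],(400,300),interpolation=2)]))
t=snapshot('top')[:,:,::-1]; cv2.imwrite('pics/top3.png',cv2.resize(t[120:300,170:450],None,fx=2.5,fy=2.5,interpolation=2))
```

```text
[ 0.59810972 -0.09671269  0.23581459] [-6.01722852  0.22058634  1.97677145] [0.19795129 1.29693548 0.00937088] 0.11853097770723234
[0.08732932 0.11031459] 0.7786721237221498 0.18712312577976523
```

View pics/w3.png

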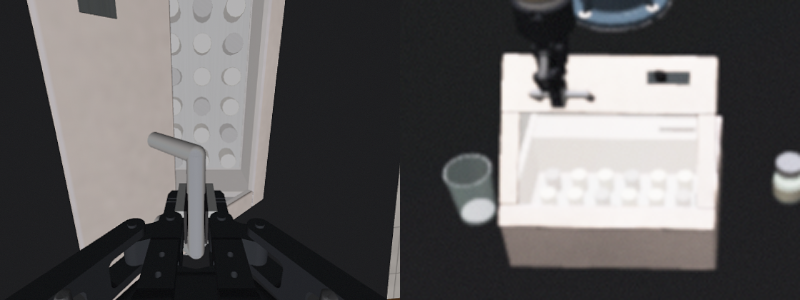

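View pics/top3.png

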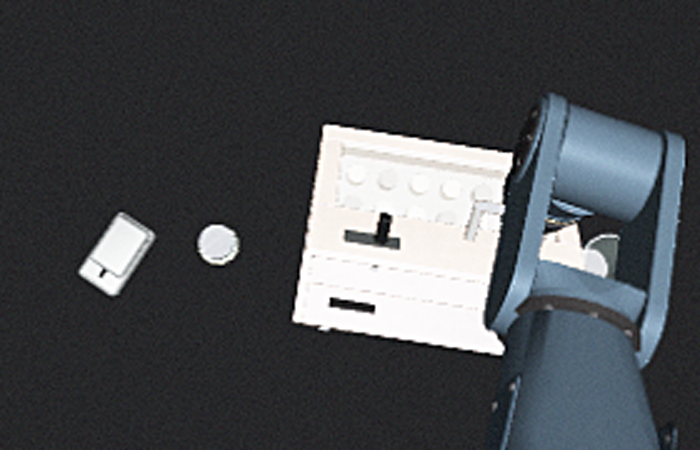

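The wrist and scene views show the cover about half open with the bar between the pads. The top view shows the jar (218,244), mouse (115,253) and beaker (600,260) in place. I'll check that it holds steady.

Call:
arm_command(
  series=[
    [[0,0,0,0],[0,0,0,0],[0,0,0,0],[0,0,0,0],[0,0,0,0],[0,0,0,0],[0,0,0,0],[0,0,0,0],[0,0,0,0],[0,0,0,0]],
  ],
)

```text
t: 9.7
tcp_pos: [0.5981, -0.0967, 0.2358]
tool_rot: [0.066, 0.705, -0.066, 0.703]
force: [-6.6, 0.7, 2.6]
finger_gap: 0.128
```

Run:
```python
from h import *
from station import snapshot,ticket
s=status.sense(); print(s['tcp_pos'],s['force'],np.abs(s['qd']).max(),s['finger_gap'])
t=snapshot('top')[:,:,::-1]; a=cv2.imread('pics/top0.png')
for n,(r,c) in dict(mouse=(slice(195,245),slice(195,240)),jar=(slice(205,230),slice(245,272))).items(): print(n,np.abs(t[r,c].astype(int)-a[r,c]).mean())
c=snapshot('scene')[:,:,::-1]; a=cv2.imread('pics/scene0.png'); print('beaker',np.abs(c[205:245,130:162].astype(int)-a[205:245,130:162]).mean())
# latch knob foot vs 45deg: predicted slot centre in top and scene for some angles
y=-.187;C,S=np.cos(y),np.sin(y)
for th in(.7,.78,.86):
    P=[]
    for q in([-.205,.083,.010],[-.235,.15,.010]):
        x=.115+q[0]*np.cos(th)+q[2]*np.sin(th); z=.09-q[0]*np.sin(th)+q[2]*np.cos(th); P.append([.583+C*x-S*q[1],-.032+S*x+C*q[1],z])
    print(th,'slot,corner',proj('top',P).round(1).tolist(),proj('scene',P).round(1).tolist())
```

```text
[ 0.59809738 -0.09674614  0.23580516] [-6.59653014  0.73160424  2.64478359] 0.002598865199534954 0.12843822174714958
mouse 8.40725925925926
jar 10.154074074074074
beaker 12.79453125
0.7 slot,corner [[317.0, 219.1], [291.3, 222.9]] [[244.9, 169.0], [268.9, 158.8]]
0.78 slot,corner [[318.1, 214.4], [292.3, 217.5]] [[244.4, 168.3], [268.6, 157.9]]
0.86 slot,corner [[319.1, 209.3], [293.3, 211.6]] [[243.8, 168.1], [268.3, 157.5]]
```

```bash
python3 -c "
from station import ticket
print(ticket.sign_off())"
```

```text
the job is handed in; nothing more can be done
None
```

I tugged the cover by its handle and it came up freely: 19 mm at about 10 N, well past the 3.5 mm stop. It wasn't caught, so I left the latch alone. I then raised the cover to about 45° and handed in at about 10 s, still gripping the handle at 40 N.

**Angle:** the arm's position gives 0.78 rad. The latch slot in the top view gives about 0.76 rad, so both are close to 45°.

**Steadiness:** over a 1 s hold the tool moved less than 0.1 mm, with about 7 N at the wrist.

**Jar, beaker and mouse:** the jar and mouse are at the same pixels as at the start. The beaker looks unmoved by eye in both views, but I didn't measure its position. A rough before/after picture difference (8–13 grey levels) was no help, as I never measured the noise level.

**What didn't fully agree:** the tug needed more than the stated 2–5 N, probably because the gripped bar resists turning. The arc also came out about 4 mm off the expected handle radius.

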